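# Load the run caddy with its three reagents and the control tube

## Task

Load the white run caddy for the next extraction: stand the amber bottle, the clear bottle with the blue label and the white bottle with the green label upright in the caddy, each right down in the block of its own colour, which is bored to its size (amber in orange, blue label in blue, green label in green), and lay the red-capped control tube flat in the long trough along the caddy's front. The clear bottle with the purple label and the orange-capped tube look much the same but belong to other work: leave them where they are. Drop nothing and tip no bottle over.

Things in the scene. Friction and masses are not known exactly. Their poses are not given: they have to be found in the camera images.
- bottle_amber: Loose. Small amber (brown) reagent bottle, black screw cap, orange-and-white label, about 110 g. Round body 46 mm across, shoulder from about 57 mm up, 88 mm high in all; cap 29 mm across, the top 17 mm. Cap carries an orange round sticker. Origin: centre of its underside; z up its axis.
- bottle_blue: Loose. Clear reagent bottle, blue screw cap, BLUE label on its front, about 170 g. Round body 56 mm across, shoulder from about 70 mm up, 105 mm high in all; cap 32 mm across, the top 17 mm. Cap carries a light blue round sticker. Origin: centre of its underside; z up its axis. The label faces roughly the robot.
- bottle_green: Loose. White opaque reagent bottle, white screw cap, GREEN-banded label, about 260 g. Round body 64 mm across, shoulder from about 80 mm up, 120 mm high in all; cap 37 mm across, the top 19 mm. Cap carries a green round sticker. Origin: centre of its underside; z up its axis.
- bottle_purple: Loose look-alike, to be left alone. Same clear bottle with a blue screw cap as bottle_blue (56 mm across, 105 mm high), but with a PURPLE label on its front. Cap carries a purple round sticker. Origin: centre of its underside; z up. The label faces roughly the robot.
- tube_red: Loose. Clear capped control tube lying on its side, RED cap, white label, about 16 g, 94 mm long, 16 mm thick (cap 20 mm). It does not roll. Origin: on its underside, below the middle of its length; z up. Its length runs along the direction (0.070, 0.998, 0) of its own frame. Grasp it across its 16 mm, near the middle.
- tube_orange: Loose look-alike, to be left alone. Same capped tube lying on its side, but with an ORANGE cap; 94 mm long, 16 mm thick. Origin: on its underside, below the middle of its length; z up. Its length runs along (0.515, -0.857, 0) of its own frame.
- well_amber: Fixed. ORANGE block in the white caddy, 90 x 90 mm, 38 mm high, with a round well bored 53 mm wide for the 46 mm amber bottle; 5 mm wide 45 degree countersink. The three blocks stand in a row, in any order. Origin: centre of the block's underside, 4 mm above the worktop; z up, y along the row; well floor 8 mm, block top 38 mm above the origin.
- well_blue: Fixed. BLUE block in the white caddy, 90 x 90 mm, 38 mm high, with a round well bored 63 mm wide for the 56 mm clear bottle with the blue label; 5 mm wide 45 degree countersink. The three blocks stand in a row, in any order. Origin: centre of the block's underside, 4 mm above the worktop; z up, y along the row; well floor 8 mm, block top 38 mm above the origin.
- well_green: Fixed. GREEN block in the white caddy, 90 x 90 mm, 38 mm high, with a round well bored 71 mm wide for the 64 mm white bottle with the green label; 5 mm wide 45 degree countersink. The three blocks stand in a row, in any order. Origin: centre of the block's underside, 4 mm above the worktop; z up, y along the row; well floor 8 mm, block top 38 mm above the origin.
- cradle_trough (a point): Fixed. Middle of the floor of the trough in the grey bar along the caddy's front (robot) side: 112 mm long, 34 mm wide at the top, 20 mm at its flat floor, 7 mm deep; floor 35 mm above the worktop (a 16 mm tube stands 9 mm proud). y along the trough and the row of blocks, x across it to the blocks (their centre line is 82 mm off), z up. The tube may lie either way round.
Mind the look-alikes: they are no part of the job. What is shaped like the bottle_green but yellow is not meant.

How it is judged:
By the outcome, as a careful person would: the job done as asked, in the order asked, and still so for the second after the job is handed in, with the robot touching nothing.
It also fails if it takes over 96 s, if anything falls off the work surface, if the arm or the gripper's body presses on something with over 40 N, if the wrist force passes 120 N, or if a joint passes its speed limit or range.

## Robot

A 6-joint arm with a two-finger parallel gripper is mounted at the origin on a cart in front of the work surface, level with it; the furniture and walls round the work are solid. World frame = base frame: x ahead of the robot, y to its left, z up, the work surface at z = 0. Lengths are in mm, angles in rad, forces in N, time in s.
With the tool pointing down it reaches from about 350 to 775 mm from the base axis. Payload 7.3 kg.
Tool frame: the origin (TCP) lies midway between the tips of the shut fingers; the grasp point (between the pads) lies 19 mm behind it; z points along the fingers, y is the line along which they close (so a half turn about z gives the same grasp; the last joint's range is limited). The gripper opens to 92 mm and grips with 3 to 60 N. Pads are 19 mm wide; open, the fingers measure 130 mm over their backs; the gripper's body (75 mm by 190 mm) begins 47 mm behind the grasp point.
Start: joints at [1.086, 0.342, 1.524, -0, 1.275, -0.146], TCP at [174.473, 495.181, 226.741] pointing down, gripper open.
Joint ranges: [-2.53, 2.53], [-0.77, 2.02], [0.04, 2.7], [-1, 4.14], [0.28, 2.66], [-3.11, 3.11]. Speed limits (rad/s): [2.57, 2.57, 3.14, 3.14, 3.14, 3.14].

## Interface

Orientations are given as [roll, pitch, yaw] about the fixed x, y, z axes, in that order (R = Rz(yaw) Ry(pitch) Rx(roll)).
In Python, from plant import bot gives the robot as it stands.
- The arm moves only by the tool jog_arm, never from a script. Its arguments are lists of equal length, an entry for each row: "dp": the shift along the tool's x, y, z in m, a list of three; "twist": the turn about the tool's z in degrees. A call has 1 to 10 rows; each row shifts and turns the commanded pose from where the row before left it, along the tool's axes as they then stand; what a row does not reach is not made up. A row lasts 1/8 s, in which the tool goes at most 62.5 mm and 10.7 degrees, less where a joint would pass 70% of its speed; a pose out of reach is approached as far as the arm can. A call is refused whole if a number of a shift passes 0.0625 or a number of a turn 10.7, either way. A call with a gripper value outside its range is refused whole. "jaw" is the finger opening in m, from 0 to 0.0918, set as the call begins (left out, the last holds). The fingers move at their own pace and stop on an object; the grip force is fixed at half the most. Time passes only in rows, so rows that do not move let the fingers close. It gives the time, the measured TCP pose, the force, the opening and the grip force at its end, in the units of the state.
- bot.get_obs(): the state, without advancing time (a new reading comes with each control period).
- bot.capture(name): name is "scene" or "top" or "wrist"; returns the picture (420x560x3 uint8, blue, green, red); there is no depth.
- bot.camera_params(name): a dict with "fx", "fy", "cx", "cy" (pixels), "R" (3x3) and "t" (3): a world point X has camera coordinates R X + t. Camera axes: x right, y down, z forward; pixel columns grow to the right and rows downward; lengths in mm; the calibration is good to about 2 mm. The wrist camera is an equidistant fisheye: a pixel r from the principal point sees the ray r / f radians off the axis. A picture is of the moment at which its call begins: read the wrist's pose just before it. camera_params takes no time and is no camera call; for the wrist camera it gives the pose at the moment of the call.
- bot.close_job(): hands the job in; it is judged then, once.
Trained networks look in the newest picture that a camera, given by its name, has taken for a name from the list of things; names that differ only in an ending like _2 or _b are one class to them, and where a whole thing is asked for, a point or a joint stands for the part that bears it (a point fixed in the world has none). Each returns a list of dicts, best first, with "confidence" (0 to 1); they miss things now and then, are a little off and sometimes report something else, mostly with a low value. They report only what shows in the picture. A call takes as long as a camera call. They do not tell look-alikes from the thing itself.
- bot.find_in(camera, label): "bbox" ([centre column, centre row, width, height] in pixels, round what is visible of it).
- bot.masks_of(camera, label): "pixels" (420x560 bool, what is visible of it) and "bbox" ([centre column, centre row, width, height] in pixels, round what is visible of it).
The state is a dict: "time": time; "joint_positions": joint angles; "dq": joint speeds; "tau": joint torques, N m; "tool_pos": TCP position; "tcp_rot": TCP orientation; "contact_force": force on the tool from outside, world axes, zero at the start; "moment": the same for the moment, N m; "grip_width": finger opening in mm; "finger_force": force on a finger pad.
Only numpy, scipy, OpenCV 4.12 (cv2) and the standard library are available. Lean on these libraries where they do the work, as an engineer would, in place of code of your own. Each camera call takes 0.05 s, during which the arm holds its last target. There are 200 camera calls.

## Working session

There is one attempt and no reset: what is moved stays moved. The work goes in short steps, Python scripts to look and compute and a tool call to move; the robot and the scene stay as the last step left them, time stands still between calls to the robot, and variables do not carry over. Pictures are saved under pics/ and viewed, at most 14 in all, crops included, and the job is handed in when it is done.

Besides the shell and the picture viewer there is one more tool, called after "Request:" as name(argument=value, ...), one argument or row to a line, values as JSON. jog_arm: Moves the arm, as the interface text tells. Its arguments: {"type":"object","properties":{"dp":{"type":"array"},"twist":{"type":"array"},"jaw":{"type":"number"}},"required":["dp","twist"]}

```bash
mkdir -p pics; ls; python3 - <<'E'
from plant import bot
import cv2
o=bot.get_obs();print({k:o[k] for k in('time','tool_pos','tcp_rot','grip_width','contact_force')})
for c in('scene','top'):
    cv2.imwrite(f'pics/{c}0.png',bot.capture(c)); print(c,bot.camera_params(c))
E
```

```text
pics
{'time': 0.0, 'tool_pos': array([174.28481516, 494.82080049, 226.02871351]), 'tcp_rot': array([-3.14008108e+00, -2.21541040e-04,  2.80279428e+00]), 'grip_width': 91.48066499763887, 'contact_force': array([0.1856969 , 0.26131044, 0.23903504])}
scene {'fx': 466.1004543975216, 'fy': 466.1004543975216, 'cx': 271.98387947784755, 'cy': 214.0027881619594, 'R': array([[ 0.61818417, -0.78584767, -0.01708165],
       [-0.55242558, -0.41889887, -0.72065922],
       [ 0.55917288,  0.45493646, -0.693079  ]]), 't': array([-296.97216855,  323.38060538,  968.92673373])}
top {'fx': 425.918703035771, 'fy': 425.918703035771, 'cx': 276.5328955130772, 'cy': 207.90800002524998, 'R': array([[-0.01862102, -0.99976717, -0.01090211],
       [-0.99487807,  0.01961128, -0.09916157],
       [ 0.09935229,  0.00899978, -0.99501162]]), 't': array([  23.06051816,  484.2710835 , 1121.54699557])}
```

View pics/top0.png

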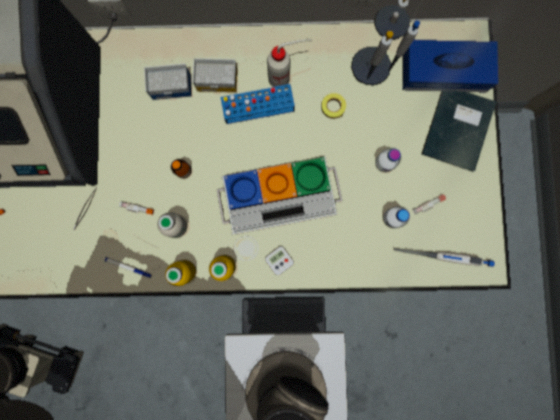

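View pics/scene0.png

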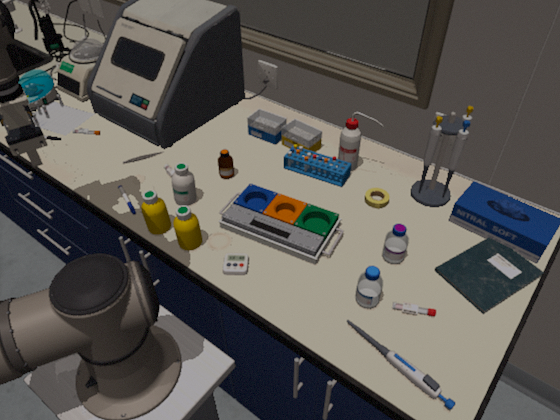

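Top view: amber (181,167); clear bottles (398,215) light-blue sticker and (388,158) purple sticker; white/green (172,223), with yellow decoys (180,272) and (222,266); tubes (137,208), (430,203) and one at (0,212); blocks blue (243,188), orange (276,183), green (311,176), trough (283,213). I'll enlarge the candidates to tell them apart.

```bash
cat >h.py <<'E'
import numpy as np, cv2
from plant import bot
def ray(c,u,v,P=None):
    P=P or bot.camera_params(c); R=np.array(P['R']);t=np.array(P['t'])
    a=np.array([(u-P['cx'])/P['fx'],(v-P['cy'])/P['fy']])
    if c=='wrist':
        r=np.hypot(*a); d=np.r_[a/r*np.sin(r),np.cos(r)] if r>0 else np.array([0,0,1.])
    else: d=np.r_[a,1]
    return -R.T@t, R.T@d
def atz(c,u,v,z,P=None):
    o,d=ray(c,u,v,P); return o+d*(z-o[2])/d[2]
def proj(c,X,P=None):
    P=P or bot.camera_params(c); q=np.array(P['R'])@X+np.array(P['t'])
    if c=='wrist':
        r=np.hypot(q[0],q[1]); th=np.arctan2(r,q[2]); s=th/max(r,1e-9); return np.array([P['cx']+P['fx']*q[0]*s,P['cy']+P['fy']*q[1]*s])
    return np.array([P['cx']+P['fx']*q[0]/q[2],P['cy']+P['fy']*q[1]/q[2]])
E
python3 - <<'E'
from h import *
t=cv2.imread('pics/top0.png');s=cv2.imread('pics/scene0.png')
def crop(im,u,v,w=25):
    u=max(w,u);return cv2.resize(im[v-w:v+w,u-w:u+w],(260,260),interpolation=cv2.INTER_CUBIC)
cv2.imwrite('pics/crops.png',np.vstack([np.hstack([crop(t,137,208),crop(t,430,203),crop(t,398,215)]),np.hstack([crop(s,170,178),crop(s,415,309),crop(s,380,270,45)])]))
for n,z,ps in [('amber',88,[(181,164)]),('blue',105,[(402,215)]),('green',120,[(168,223)]),('purple',105,[(393,155)]),('yellow',120,[(177,273),(222,268)]),('tube',10,[(137,208),(430,203),(0,212)]),('blocktop',42,[(243,188),(276,183),(311,176)]),('trough',40,[(283,213)])]:
    for p in ps: print(n,atz('top',*p,z).round())
for c in('top','scene'):
    for l in('bottle_amber','bottle_blue','bottle_green','tube_red','well_amber','well_blue','well_green'):
        print(c,l,[(np.round(d['bbox']).astype(int).tolist(),round(d['confidence'],2)) for d in bot.find_in(c,l)])
E
```

```text
amber [597. 257.  88.]
blue [ 453. -299.  105.]
green [443. 281. 120.]
purple [ 605. -283.  105.]
yellow [321. 258. 120.]
yellow [331. 148. 120.]
tube [493. 395.  10.]
tube [ 491. -403.   10.]
tube [490. 772.  10.]
blocktop [538. 102.  42.]
blocktop [550.  14.  42.]
blocktop [566. -80.  42.]
trough [469.  -3.  40.]
top bottle_amber [([182, 168, 25, 20], 0.85), ([246, 189, 40, 43], 0.48), ([399, 219, 30, 28], 0.37)]
top bottle_blue [([398, 219, 27, 23], 0.94)]
top bottle_green [([172, 226, 28, 24], 0.93), ([180, 273, 32, 27], 0.92), ([221, 268, 25, 35], 0.63), ([282, 209, 103, 36], 0.44)]
top tube_red [([430, 203, 32, 22], 0.48), ([174, 227, 28, 27], 0.38)]
top well_amber [([278, 184, 43, 40], 0.9)]
top well_blue [([244, 189, 42, 39], 0.84)]
top well_green [([313, 174, 44, 37], 0.95)]
scene bottle_amber [([226, 165, 16, 28], 0.79)]
scene bottle_blue [([371, 289, 27, 42], 0.69), ([225, 165, 17, 27], 0.49)]
scene bottle_green [([184, 184, 25, 41], 0.91), ([188, 229, 31, 38], 0.87)]
scene tube_red [([414, 310, 46, 12], 0.78)]
scene well_amber [([285, 211, 46, 33], 0.64), ([317, 222, 45, 38], 0.26)]
scene well_blue [([255, 200, 42, 32], 0.78)]
scene well_green [([316, 223, 48, 39], 0.87), ([184, 184, 30, 39], 0.62)]
```

View pics/crops.png

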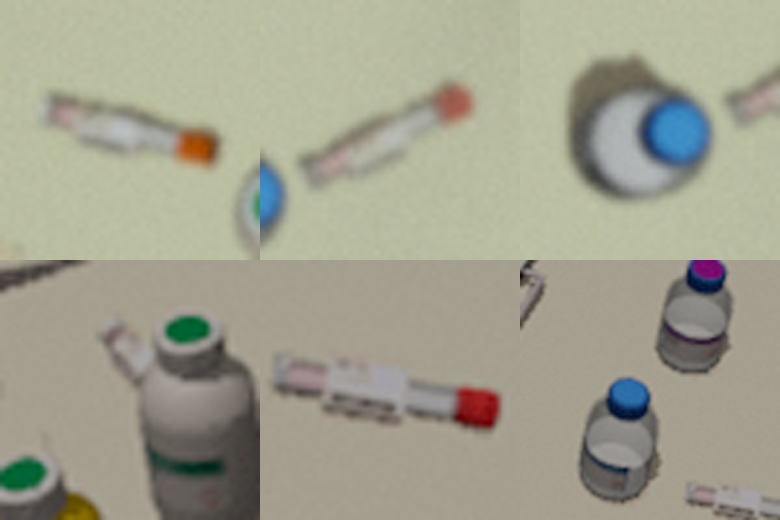

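Red-capped tube = top (430,203), bright red in scene (415,309); the (137,208) one is orange. Blue bottle = (402,215): plain light-blue cap and blue label, while (388,158) has the purple sticker and label. Green = white body at (172,223). Next I measure the blocks and edges.

```bash
python3 - <<'E'
from h import *
for p in [(160,135),(97,92),(245,95)]: print('analyser foot',atz('scene',*p,0).round())
hsv=cv2.cvtColor(cv2.imread('pics/top0.png'),cv2.COLOR_BGR2HSV)
C={}
for n,lo,hi in [('blue',(105,120,60),(120,255,255)),('amber',(8,170,120),(20,255,255)),('green',(55,120,40),(80,255,255))]:
    m=cv2.inRange(hsv,lo,hi); m[:150]=0;m[240:]=0;m[:,:215]=0;m[:,345:]=0
    m=cv2.morphologyEx(m,cv2.MORPH_OPEN,np.ones((3,3)))
    c=max(cv2.findContours(m,0,2)[0],key=cv2.contourArea); r=cv2.minAreaRect(c); C[n]=atz('top',*r[0],42); print(n,r,C[n].round(1))
d=C['blue']-C['green'];print(np.linalg.norm(d),np.arctan2(-d[0],d[1]))
T=cv2.imread('pics/top0.png')
# tube ends
for p in [(415,213),(443,196)]: print('tube end',atz('top',*p,9).round(1))
print(bot.camera_params('wrist'), bot.get_obs()['time'])
E
```

```text
analyser foot [621. 596.   0.]
analyser foot [ 672. 1014.    0.]
analyser foot [997. 537.   0.]
blue ((242.9048614501953, 189.37527465820312), (33.633399963378906, 32.51072692871094), 79.2156982421875) [534.2 102.2  42. ]
amber ((276.8830261230469, 182.70941162109375), (33.786231994628906, 33.5405158996582), 79.3803482055664) [550.3  11.4  42. ]
green ((310.40380859375, 176.5192108154297), (33.33973693847656, 32.359153747558594), 78.69007110595703) [565.1 -78.2  42. ]
183.0437464339901 0.16989503959493357
tube end [ 464.9 -361.4    9. ]
tube end [ 509.8 -439.7    9. ]
{'fx': 325.19226210127806, 'fy': 325.19226210127806, 'cx': 277.33956235241, 'cy': 205.32537164590198, 'R': array([[ 3.32289622e-01,  9.43176972e-01, -8.97703199e-04],
       [ 9.05994344e-01, -3.18924953e-01,  2.78318383e-01],
       [ 2.62217190e-01, -9.32956244e-02, -9.60488455e-01]]), 't': array([-524.73890182,  -34.84268675,  392.06527823])} 0.8
```

Request:
jog_arm(
  dp=[
    [0,0,0],
    [0,0,0],
    [0,0,0],
    [0,0,0],
    [0,0,0],
    [0,0,0],
    [-0.034,0.042,0],
    [-0.034,0.042,0],
    [-0.034,0.042,0],
    [-0.034,0.042,0],
  ],
  twist=[10.1,10.1,10.1,10.2,10.2,10.2,0,0,0,0],
  jaw=0.0918,
)

```text
time: 2.05
tool_pos: [364.4, 388.4, 226.9]
tcp_rot: [3.141, -0.0, 1.74]
contact_force: [-0.3, 0.9, -0.6]
grip_width: 91.9
finger_force: 0.0
```

Request:
jog_arm(
  dp=[
    [-0.034,0.042,0],
    [-0.034,0.042,0],
    [-0.034,0.042,0],
    [-0.034,0.042,0],
    [-0.034,0.041,0],
    [0,0,0],
    [0,0,0],
  ],
  twist=[0,0,0,0,0,0,0],
)

```text
time: 2.92
tool_pos: [597.1, 257.1, 226.3]
tcp_rot: [-3.14, -0.0, 1.74]
contact_force: [-0.6, -0.3, 0.2]
grip_width: 91.8
finger_force: 0.0
```

```bash
cat >>h.py <<'E'
def look(name,label,z,off=1):
    P=bot.camera_params('wrist'); o=bot.get_obs(); im=bot.capture('wrist'); cv2.imwrite(f'pics/{name}.png',im)
    for d in bot.find_in('wrist',label): print(label,np.round(d['bbox']).tolist(),round(d['confidence'],2))
    return P,o,im
def blob(im,P,lo,hi,z,near,r=60):
    """colour blobs near an expected world point -> world position at height z"""
    u,v=proj('wrist',np.r_[near,z],P); m=cv2.inRange(cv2.cvtColor(im,cv2.COLOR_BGR2HSV),lo,hi)
    n,_,s,c=cv2.connectedComponentsWithStats(m)
    for i in range(1,n):
        if s[i,4]>60 and np.hypot(*(c[i]-(u,v)))<r: print('blob',c[i].round(1),s[i,2:].tolist(),atz('wrist',*c[i],z,P).round(1))
E
python3 - <<'E'
from h import *
P,o,im=look('w1','bottle_amber',88)
print(o['tool_pos'],proj('wrist',np.array([597,257,88]),P))
blob(im,P,(5,150,90),(22,255,255),88,(597,257),150)
E
```

```text
bottle_amber [280.0, 173.0, 44.0, 51.0] 0.64
[597.09084687 257.1163013  226.3199479 ] [278.04493762 194.28676858]
blob [197.7  76.9] [17, 17, 185] [505.8 354.5  88. ]
blob [279.6 161.7] [37, 29, 627] [593.2 287.8  88. ]
blob [280.1 181.7] [21, 21, 355] [596.8 269.3  88. ]
```

View pics/w1.png

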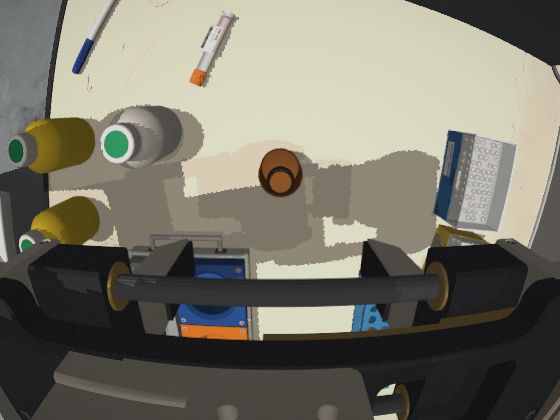

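The wrist view shows amber centred at (280,182, orange sticker), white/green bottle at (118,143), orange tube at (210,50), and yellow decoys on the left. I cross-check with the other cameras.

```bash
python3 - <<'E'
from h import *
im=cv2.imread('pics/w1.png');P=bot.camera_params('wrist')
blob(im,P,(55,100,50),(85,255,255),120,(443,281),80)
def seg(f,c,lo,hi,box,z):
    h=cv2.cvtColor(cv2.imread(f),cv2.COLOR_BGR2HSV); m=cv2.inRange(h,lo,hi); k=np.zeros_like(m);k[box[1]:box[3],box[0]:box[2]]=255
    n,_,s,ce=cv2.connectedComponentsWithStats(m&k)
    for i in range(1,n):
        if s[i,4]>8: print(f,ce[i].round(1),s[i,2:].tolist(),atz(c,*ce[i],z).round(1))
G=((55,100,50),(85,255,255));B=((95,120,90),(125,255,255))
seg('pics/scene0.png','scene',(5,150,90),(22,255,255),(215,140,240,180),88)
seg('pics/top0.png','top',(5,150,90),(22,255,255),(165,150,200,185),88)
seg('pics/scene0.png','scene',*G,(165,155,205,200),120)
seg('pics/top0.png','top',*G,(155,205,190,240),120)
seg('pics/scene0.png','scene',*B,(350,255,390,300),100)
seg('pics/top0.png','top',*B,(380,200,415,235),100)
E
```

```text
blob [115.7 143.8] [24, 27, 507] [445.  287.7 120. ]
pics/scene0.png [223.9 151.4] [7, 4, 23] [597.8 269.6  88. ]
pics/top0.png [175.7 164.2] [9, 9, 57] [596.3 270.4  88. ]
pics/scene0.png [180.6 165.9] [8, 5, 33] [447.3 287.5 120. ]
pics/top0.png [165.2 222. ] [9, 9, 64] [445.5 287.6 120. ]
pics/scene0.png [372.4 271.1] [14, 11, 115] [ 456.7 -300.1  100. ]
pics/top0.png [402.5 214.9] [12, 12, 110] [ 453.3 -301.3  100. ]
```

Request:
jog_arm(
  dp=[
    [0.0124,0.0021,0],
    [0,0,0.04],
    [0,0,0.05],
    [0,0,0.05],
    [0,0,0.04],
    [0,0,0.013],
    [0,0,0],
  ],
  twist=[0,0,0,0,0,0,0],
)

```text
time: 3.9
tool_pos: [597.4, 270.5, 33.9]
tcp_rot: [-3.141, -0.0, 1.741]
contact_force: [-0.1, 0.4, 0.8]
grip_width: 92.0
finger_force: 0.0
```

Request:
jog_arm(
  dp=[
    [0,0,0],
    [0,0,0],
    [0,0,0],
    [0,0,0],
  ],
  twist=[0,0,0,0],
  jaw=0.03,
)

```text
time: 4.4
tool_pos: [597.8, 269.5, 34.2]
tcp_rot: [3.141, -0.0, 1.74]
contact_force: [0.1, -0.4, 0.1]
grip_width: 56.5
finger_force: 0.0
```

Request:
jog_arm(
  dp=[
    [0,0,0],
    [0,0,0],
    [0,0,0],
    [0,0,0],
  ],
  twist=[0,0,0,0],
  jaw=0.03,
)

```text
time: 4.9
tool_pos: [597.6, 269.6, 33.8]
tcp_rot: [3.142, -0.0, 1.74]
contact_force: [-0.6, -1.6, 1.8]
grip_width: 44.9
finger_force: 30.0
```

Request:
jog_arm(
  dp=[
    [0,0,-0.03],
    [0,0,-0.06],
    [-0.041,-0.015,0],
    [-0.041,-0.015,0],
    [-0.041,-0.015,0],
    [-0.041,-0.015,0],
    [-0.041,-0.015,0],
    [-0.0415,-0.0152,0],
    [0,0,0],
    [0,0,0],
  ],
  twist=[0,0,0,0,0,0,0,0,0,0],
)

```text
time: 6.15
tool_pos: [550.2, 11.7, 123.6]
tcp_rot: [3.141, -0.001, 1.739]
contact_force: [0.7, 0.0, -1.4]
grip_width: 44.9
finger_force: 30.0
```

```bash
python3 - <<'E'
from h import *
P,o,im=look('w2','well_amber',42)
print(o['tool_pos'],P)
for p in [(550.3,11.4,42),(534.2,102.2,42)]: print(proj('wrist',np.array(p),P))
# overlay predicted wells
for c,r in [((550.3,11.4),31.5),((534.2,102.2),36.5)]:
    pts=np.array([proj('wrist',np.array([c[0]+r*np.cos(a),c[1]+r*np.sin(a),42]),P) for a in np.linspace(0,6.3,50)])
    cv2.polylines(im,[pts.round().astype(int)],True,(255,0,255),1)
cv2.imwrite('pics/w2o.png',im)
E
```

```text
well_amber [281.0, 199.0, 123.0, 92.0] 0.66
[550.21848649  11.7457178  123.62107819] {'fx': 325.19226210127806, 'fy': 325.19226210127806, 'cx': 277.33956235241, 'cy': 205.32537164590198, 'R': array([[ 9.85823759e-01,  1.67781647e-01, -9.13933506e-04],
       [ 1.61374359e-01, -9.46657533e-01,  2.78922625e-01],
       [ 4.59329155e-02, -2.75116036e-01, -9.60313144e-01]]), 't': array([-543.80115459,  -84.07973057,  270.46909472])}
[278.07674508 212.60386096]
[277.24984248  91.24516496]
```

View pics/w2o.png

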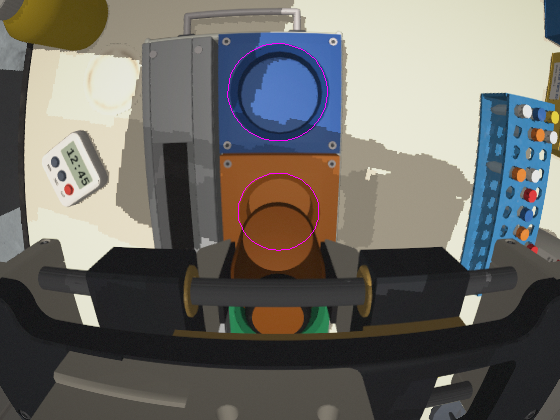

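Blue well at about (280,93), orange block centre column ~280: about 2 mm to the right of my estimate. I correct for that and lower.

Request:
jog_arm(
  dp=[
    [-0.001,0.0018,0.02],
    [0,0,0.015],
    [0,0,0.015],
    [0,0,0.01],
    [0,0,0.006],
    [0,0,0.004],
    [0,0,0],
  ],
  twist=[0,0,0,0,0,0,0],
)

```text
time: 7.12
tool_pos: [552.1, 10.7, 53.7]
tcp_rot: [3.142, -0.0, 1.74]
contact_force: [-0.4, 0.3, -1.4]
grip_width: 44.9
finger_force: 30.0
```

Request:
jog_arm(
  dp=[
    [0,0,0.004],
    [0,0,0.003],
    [0,0,0.0005],
    [0,0,0],
  ],
  twist=[0,0,0,0],
)

```text
time: 7.62
tool_pos: [552.1, 10.7, 46.2]
tcp_rot: [3.142, -0.0, 1.74]
contact_force: [0.6, 1.1, -1.5]
grip_width: 45.1
finger_force: 30.0
```

Request:
jog_arm(
  dp=[
    [0,0,0.0005],
    [0,0,0.0003],
    [0,0,0],
  ],
  twist=[0,0,0],
)

```text
time: 8.0
tool_pos: [552.2, 10.7, 45.8]
tcp_rot: [3.141, 0.0, 1.74]
contact_force: [-1.8, -0.0, 3.9]
grip_width: 44.8
finger_force: 30.0
```

Request:
jog_arm(
  dp=[
    [0,0,0],
    [0,0,0],
    [0,0,0],
    [0,0,0],
    [0,0,0],
    [0,0,0],
    [0,0,0],
  ],
  twist=[0,0,0,0,0,0,0],
  jaw=0.0918,
)

```text
time: 8.88
tool_pos: [552.1, 10.7, 45.4]
tcp_rot: [3.142, -0.0, 1.74]
contact_force: [1.4, 0.3, 0.5]
grip_width: 91.8
finger_force: 0.0
```

Request:
jog_arm(
  dp=[
    [0,0,-0.05],
    [0,0,-0.06],
    [0,0,-0.05],
    [-0.0415,-0.0212,0],
    [-0.0415,-0.0212,0],
    [-0.0415,-0.0212,0],
    [-0.0415,-0.0212,0],
    [-0.0415,-0.0212,0],
    [-0.0415,-0.0212,0],
    [-0.0415,-0.0211,0],
  ],
  twist=[0,0,0,0,0,0,0,0,0,0],
)

```text
time: 10.12
tool_pos: [454.2, -302.0, 205.5]
tcp_rot: [3.141, 0.0, 1.74]
contact_force: [0.4, 0.1, -0.0]
grip_width: 91.9
finger_force: 0.0
```

Request:
jog_arm(
  dp=[
    [0,0,0],
    [0,0,0],
  ],
  twist=[0,0],
)

```text
time: 10.38
tool_pos: [454.7, -300.1, 205.2]
tcp_rot: [-3.142, -0.001, 1.739]
contact_force: [-0.4, 0.7, -0.9]
grip_width: 91.6
finger_force: 0.0
```

```bash
python3 - <<'E'
from h import *
P,o,im=look('w3','bottle_blue',105)
print(o['tool_pos'])
blob(im,P,(90,100,110),(125,255,255),103,(455,-300),100)
cv2.imwrite('pics/t3.png',bot.capture('top'))
cv2.imwrite('pics/w3m.png',np.hstack([cv2.resize(im,(400,300)),cv2.resize(cv2.imread('pics/t3.png')[140:260,190:350],(400,300))]))
E
```

```text
bottle_blue [277.0, 189.0, 57.0, 68.0] 0.75
[ 454.73612085 -300.1022217   205.22277942]
blob [275.3 206.8] [30, 29, 662] [ 452.7 -302.2  103. ]
```

View pics/w3m.png

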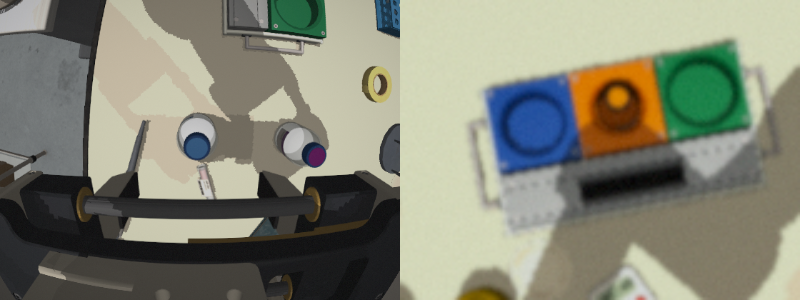

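Amber is in the orange block; the blue-label bottle is below at (196,145 in the left panel), purple is at (314,155).

Request:
jog_arm(
  dp=[
    [-0.0017,-0.0015,0.02],
    [0,0,0.05],
    [0,0,0.05],
    [0,0,0.03],
    [0,0,0.011],
    [0,0,0],
  ],
  twist=[0,0,0,0,0,0],
)

```text
time: 11.28
tool_pos: [454.0, -302.1, 44.5]
tcp_rot: [-3.141, -0.0, 1.741]
contact_force: [-0.3, -0.1, -0.2]
grip_width: 91.6
finger_force: 0.0
```

Request:
jog_arm(
  dp=[
    [0,0,0],
    [0,0,0],
    [0,0,0],
    [0,0,0],
    [0,0,0],
    [0,0,0],
    [0,0,0],
  ],
  twist=[0,0,0,0,0,0,0],
  jaw=0.04,
)

```text
time: 12.15
tool_pos: [453.6, -302.6, 44.7]
tcp_rot: [3.141, 0.0, 1.74]
contact_force: [-1.3, 0.2, 4.8]
grip_width: 54.3
finger_force: 30.0
```

Request:
jog_arm(
  dp=[
    [0,0,-0.02],
    [0,0,-0.05],
    [0,0,-0.05],
    [0.024,0.0094,0],
    [0.048,0.0188,0],
    [0.048,0.0188,0],
    [0.048,0.0188,0],
    [0.048,0.0188,0],
    [0.048,0.0188,0],
    [0.048,0.0188,0],
  ],
  twist=[0,0,0,0,0,0,0,0,0,0],
)

```text
time: 13.4
tool_pos: [521.4, 27.4, 163.8]
tcp_rot: [-3.141, -0.0, 1.74]
contact_force: [1.1, -0.3, -2.2]
grip_width: 53.8
finger_force: 30.0
```

Request:
jog_arm(
  dp=[
    [0.048,0.0188,0],
    [0.0242,0.0093,0],
    [0,0,0],
    [0,0,0],
  ],
  twist=[0,0,0,0],
)

```text
time: 13.9
tool_pos: [536.7, 100.9, 163.8]
tcp_rot: [-3.14, 0.0, 1.74]
contact_force: [0.5, 0.6, -3.0]
grip_width: 54.0
finger_force: 30.0
```

```bash
python3 - <<'E'
from h import *
P,o,im=look('w4','well_blue',42)
print(o['tool_pos'],o['finger_force'],o['grip_width'])
c,r=np.array([536.8,101.3]),36.5
pts=np.array([proj('wrist',np.array([c[0]+r*np.cos(a),c[1]+r*np.sin(a),42]),P) for a in np.linspace(0,6.3,50)])
cv2.polylines(im,[pts.round().astype(int)],True,(255,0,255),1)
cv2.imwrite('pics/w4o.png',cv2.resize(im[60:330,130:430],(780,600)) if 0 else cv2.resize(im[80:300,140:420],None,fx=2.5,fy=2.5))
E
```

```text
well_blue [278.0, 186.0, 101.0, 82.0] 0.89
[536.670375   100.89287037 163.84585114] 29.979479068424553 54.03862662196114
```

View pics/w4o.png

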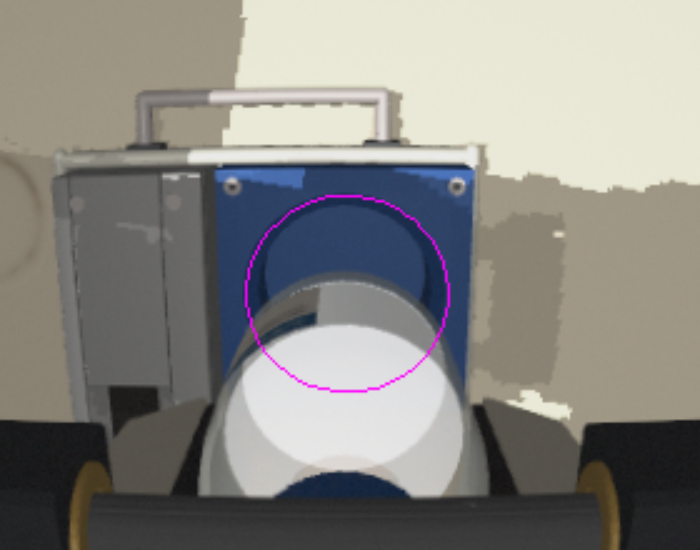

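The well rim matches the overlay within ~1 mm; lowering.

Request:
jog_arm(
  dp=[
    [0,0,0.03],
    [0,0,0.03],
    [0,0,0.02],
    [0,0,0.01],
    [0,0,0.008],
    [0,0,0.004],
    [0,0,0.002],
    [0,0,0],
  ],
  twist=[0,0,0,0,0,0,0,0],
)

```text
time: 15.0
tool_pos: [537.3, 101.6, 60.7]
tcp_rot: [3.141, 0.0, 1.74]
contact_force: [-1.0, -0.2, -2.8]
grip_width: 54.1
finger_force: 30.0
```

Request:
jog_arm(
  dp=[
    [0,0,0.0015],
    [0,0,0.001],
    [0,0,0.0005],
    [0,0,0],
  ],
  twist=[0,0,0,0],
)

```text
time: 15.5
tool_pos: [537.1, 101.5, 57.4]
tcp_rot: [-3.142, -0.0, 1.74]
contact_force: [0.1, 0.8, -1.6]
grip_width: 54.1
finger_force: 30.0
```

Request:
jog_arm(
  dp=[
    [0,0,0.0005],
    [0,0,0.0005],
    [0,0,0],
  ],
  twist=[0,0,0],
)

```text
time: 15.88
tool_pos: [537.2, 101.5, 56.7]
tcp_rot: [3.141, -0.0, 1.74]
contact_force: [-0.4, -0.1, 1.2]
grip_width: 53.8
finger_force: 30.0
```

Request:
jog_arm(
  dp=[
    [0,0,0],
    [0,0,0],
    [0,0,0],
    [0,0,0],
    [0,0,0],
    [0,0,0],
  ],
  twist=[0,0,0,0,0,0],
  jaw=0.0918,
)

```text
time: 16.62
tool_pos: [537.1, 101.5, 56.4]
tcp_rot: [3.142, -0.0, 1.74]
contact_force: [0.3, 0.1, 0.2]
grip_width: 91.6
finger_force: 0.0
```

Request:
jog_arm(
  dp=[
    [0,0,-0.04],
    [0,0,-0.06],
    [0,0,-0.06],
    [0.0497,-0.0146,0],
    [0.0497,-0.0146,0],
    [0.0497,-0.0146,0],
    [0.0498,-0.0146,0],
    [0,0,0],
    [0,0,0],
  ],
  twist=[0,0,0,0,0,0,0,0,0],
)

```text
time: 17.75
tool_pos: [446.1, 287.5, 216.4]
tcp_rot: [3.141, 0.0, 1.741]
contact_force: [0.2, 0.6, 0.8]
grip_width: 92.0
finger_force: 0.0
```

```bash
python3 - <<'E'
from h import *
P,o,im=look('w5','bottle_green',120)
print(o['tool_pos'])
blob(im,P,(55,100,50),(85,255,255),120,(446,287.6),120)
cv2.imwrite('pics/t5.png',bot.capture('top'))
cv2.imwrite('pics/w5m.png',np.hstack([cv2.resize(im,(400,300)),cv2.resize(cv2.imread('pics/t5.png')[140:260,190:350],(400,300))]))
E
```

```text
bottle_green [277.0, 189.0, 67.0, 77.0] 0.84
bottle_green [155.0, 190.0, 85.0, 70.0] 0.7
bottle_green [176.0, 258.0, 39.0, 31.0] 0.53
[446.12332865 287.48058693 216.4076175 ]
blob [277.7 206.8] [30, 28, 652] [445.9 287.3 120. ]
```

View pics/w5m.png

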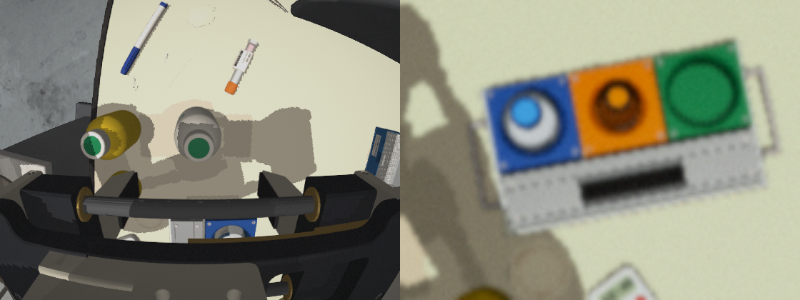

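Green bottle right under the gripper (198,147 left panel); blue bottle seated in blue block. Lowering between the decoys.

Request:
jog_arm(
  dp=[
    [0,0,0.02],
    [0,0,0.045],
    [0,0,0.045],
    [0,0,0.035],
    [0,0,0.0125],
    [0,0,0],
  ],
  twist=[0,0,0,0,0,0],
)

```text
time: 18.65
tool_pos: [446.4, 287.2, 58.9]
tcp_rot: [-3.141, 0.0, 1.739]
contact_force: [0.0, 0.4, 0.1]
grip_width: 91.7
finger_force: 0.0
```

Request:
jog_arm(
  dp=[
    [0,0,0],
    [0,0,0],
    [0,0,0],
    [0,0,0],
    [0,0,0],
    [0,0,0],
  ],
  twist=[0,0,0,0,0,0],
  jaw=0.048,
)

```text
time: 19.4
tool_pos: [446.0, 287.9, 59.5]
tcp_rot: [3.141, -0.0, 1.74]
contact_force: [-3.3, -0.0, 6.4]
grip_width: 62.3
finger_force: 30.0
```

Request:
jog_arm(
  dp=[
    [0,0,-0.02],
    [0,0,-0.05],
    [0,0,-0.06],
    [-0.0212,0.0032,0],
    [-0.0425,0.0064,0],
    [-0.0425,0.0064,0],
    [-0.0425,0.0064,0],
    [-0.0425,0.0064,0],
    [-0.0425,0.0064,0],
    [-0.0425,0.0064,0],
  ],
  twist=[0,0,0,0,0,0,0,0,0,0],
)

```text
time: 20.65
tool_pos: [533.5, 21.1, 188.3]
tcp_rot: [-3.141, -0.0, 1.74]
contact_force: [0.9, 0.2, -2.8]
grip_width: 62.4
finger_force: 29.9
```

Request:
jog_arm(
  dp=[
    [-0.0425,0.0064,0],
    [-0.0425,0.0064,0],
    [-0.0214,0.003,0],
    [0,0,0],
    [0,0,0],
  ],
  twist=[0,0,0,0,0],
)

```text
time: 21.28
tool_pos: [566.5, -78.7, 188.5]
tcp_rot: [-3.141, -0.001, 1.741]
contact_force: [-0.4, 0.0, -2.9]
grip_width: 62.6
finger_force: 29.9
```

```bash
python3 - <<'E'
from h import *
cv2.imwrite('pics/t6.png',bot.capture('top'))
P,o,im=look('w6','well_green',42)
print(o['tool_pos'],o['finger_force'],o['grip_width'])
c,r=np.array([567.2,-79.3]),40.5
pts=np.array([proj('wrist',np.array([c[0]+r*np.cos(a),c[1]+r*np.sin(a),42]),P) for a in np.linspace(0,6.3,50)])
cv2.polylines(im,[pts.round().astype(int)],True,(255,0,255),1)
cv2.imwrite('pics/w6o.png',cv2.resize(im[60:280,140:420],None,fx=2.5,fy=2.5))
E
```

```text
well_green [277.0, 179.0, 98.0, 67.0] 0.91
[566.59289977 -78.47012627 188.71086167] 29.927367512136698 62.85473796847453
```

View pics/w6o.png

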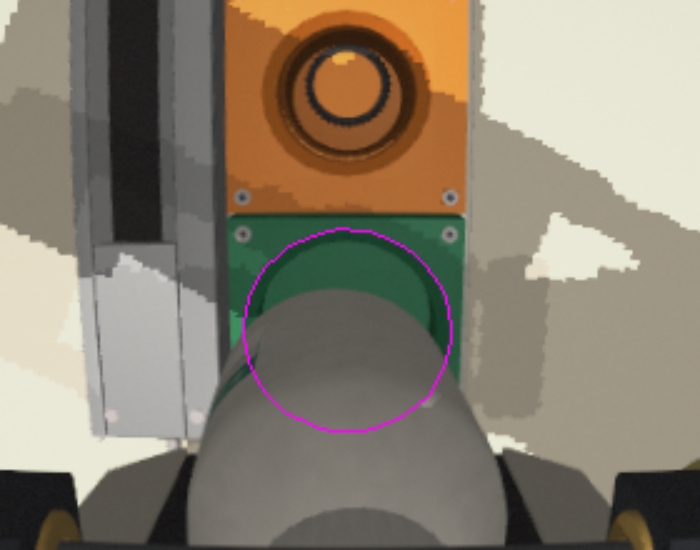

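Rim matches overlay (block centre column ≈346 vs 348). Lowering.

Request:
jog_arm(
  dp=[
    [-0.0009,0,0.03],
    [0,0,0.03],
    [0,0,0.02],
    [0,0,0.013],
    [0,0,0.01],
    [0,0,0.006],
    [0,0,0.004],
    [0,0,0],
  ],
  twist=[0,0,0,0,0,0,0,0],
)

```text
time: 22.42
tool_pos: [567.3, -80.7, 76.0]
tcp_rot: [3.141, -0.0, 1.74]
contact_force: [-1.2, -0.6, -2.9]
grip_width: 62.3
finger_force: 29.9
```

Request:
jog_arm(
  dp=[
    [0,0,0.0015],
    [0,0,0.001],
    [0,0,0.0007],
    [0,0,0],
  ],
  twist=[0,0,0,0],
)

```text
time: 22.92
tool_pos: [567.1, -80.6, 72.7]
tcp_rot: [-3.142, -0.0, 1.74]
contact_force: [0.4, -0.4, -4.3]
grip_width: 62.2
finger_force: 29.9
```

Request:
jog_arm(
  dp=[
    [0,0,0.0007],
    [0,0,0.0006],
    [0,0,0],
  ],
  twist=[0,0,0],
)

```text
time: 23.3
tool_pos: [567.2, -80.6, 71.6]
tcp_rot: [3.141, 0.0, 1.74]
contact_force: [-0.5, -0.4, -1.2]
grip_width: 62.5
finger_force: 29.9
```

Request:
jog_arm(
  dp=[
    [0,0,0.0005],
    [0,0,0],
  ],
  twist=[0,0],
)

```text
time: 23.55
tool_pos: [567.3, -80.7, 71.6]
tcp_rot: [3.141, 0.0, 1.74]
contact_force: [-3.3, 0.6, 5.8]
grip_width: 62.2
finger_force: 30.0
```

Request:
jog_arm(
  dp=[
    [0,0,0],
    [0,0,0],
    [0,0,0],
    [0,0,0],
    [0,0,0],
  ],
  twist=[0,0,0,0,0],
  jaw=0.0918,
)

```text
time: 24.18
tool_pos: [567.2, -80.7, 70.8]
tcp_rot: [3.142, -0.0, 1.74]
contact_force: [0.9, 0.4, 0.2]
grip_width: 91.9
finger_force: 0.0
```

Request:
jog_arm(
  dp=[
    [0,0,-0.04],
    [0,0,-0.06],
    [0,0,-0.03],
    [-0.0431,-0.019,0],
    [-0.0431,-0.019,0],
    [-0.0431,-0.019,0],
    [-0.0431,-0.019,0],
    [-0.0431,-0.019,0],
    [-0.0431,-0.019,0],
    [-0.0432,-0.0191,0],
  ],
  twist=[0,0,0,0,0,0,0,0,0,0],
)

```text
time: 25.42
tool_pos: [486.2, -402.0, 200.9]
tcp_rot: [3.141, -0.0, 1.74]
contact_force: [1.0, 0.2, -0.4]
grip_width: 92.0
finger_force: 0.0
```

Request:
jog_arm(
  dp=[
    [0,0,0.03],
    [0,0,0.03],
    [0,0,0],
    [0,0,0],
  ],
  twist=[-10,-10,0,0],
  jaw=0.05,
)

```text
time: 25.92
tool_pos: [487.3, -400.9, 142.1]
tcp_rot: [3.141, 0.002, 2.086]
contact_force: [-0.2, -0.4, -0.1]
grip_width: 56.3
finger_force: 0.0
```

```bash
python3 - <<'E'
from h import *
cv2.imwrite('pics/t7.png',bot.capture('top'))
P,o,im=look('w7','tube_red',8)
print(o['tool_pos'],o['tcp_rot'],proj('wrist',np.array([487,-400.5,8]),P))
for d in bot.masks_of('wrist','tube_red'):
    m=d['pixels'].astype(np.uint8); ys,xs=np.nonzero(m)
    c=max(cv2.findContours(m,0,2)[0],key=cv2.contourArea); b=cv2.boxPoints(cv2.minAreaRect(c))
    W=np.array([atz('wrist',*p,8,P)[:2] for p in zip(xs,ys)]); e,v=np.linalg.eigh(np.cov(W.T)); a=v[:,1]; s=(W-W.mean(0))@a
    w=(W-W.mean(0))@v[:,0]
    print(round(d['confidence'],2),W.mean(0).round(1),'mid',(W.mean(0)+a*(s.max()+s.min())/2+v[:,0]*(w.max()+w.min())/2).round(1),'len',np.ptp(s),np.ptp(w),'ang',np.degrees(np.arctan2(a[1],a[0]))%180)
cv2.imwrite('pics/w7m.png',np.hstack([cv2.resize(im,(400,300)),cv2.resize(cv2.imread('pics/t7.png')[140:260,190:350],(400,300))]))
E
```

```text
tube_red [279.0, 197.0, 29.0, 103.0] 0.62
[ 487.51667772 -401.03532804  142.56247915] [3.14082823e+00 2.60756788e-03 2.08649238e+00] [277.60880692 194.25292076]
0.72 [ 486.8 -400.3] mid [ 487.  -403.4] len 97.54718770665252 21.55776954676474 ang 115.90602720899996
```

View pics/w7m.png

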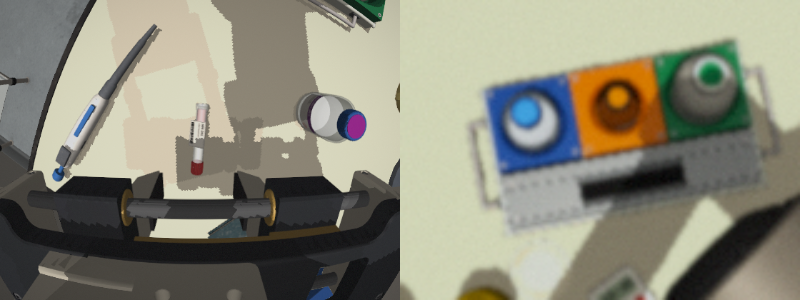

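Red-capped tube at (198,140 left panel), nearly aligned with the jaws; all three bottles seated. Correct ~3.6° and descend.

Request:
jog_arm(
  dp=[
    [-0.0011,-0.0011,0.03],
    [0,0,0.045],
    [0,0,0.04],
    [0,0,0.015],
    [0,0,0.005],
    [0,0,0],
  ],
  twist=[3.6,0,0,0,0,0],
)

```text
time: 26.88
tool_pos: [487.1, -402.7, 7.2]
tcp_rot: [3.141, 0.002, 2.026]
contact_force: [-0.6, 0.7, 0.1]
grip_width: 50.1
finger_force: 0.0
```

Request:
jog_arm(
  dp=[
    [0,0,0.0015],
    [0,0,0],
  ],
  twist=[0,0],
)

```text
time: 27.12
tool_pos: [486.7, -402.4, 5.3]
tcp_rot: [3.141, 0.001, 2.026]
contact_force: [0.2, 0.2, -0.4]
grip_width: 50.0
finger_force: 0.0
```

Request:
jog_arm(
  dp=[
    [0,0,0],
    [0,0,0],
    [0,0,0],
    [0,0,0],
    [0,0,0],
    [0,0,0],
  ],
  twist=[0,0,0,0,0,0],
  jaw=0.005,
)

```text
time: 27.88
tool_pos: [486.4, -402.0, 4.4]
tcp_rot: [3.142, -0.0, 2.026]
contact_force: [-0.1, -0.3, -0.2]
grip_width: 15.8
finger_force: 30.0
```

Request:
jog_arm(
  dp=[
    [0,0,-0.01],
    [0,0,-0.02],
    [0,0,-0.04],
    [0,0,-0.04],
    [0,0,0],
    [0,0,0],
  ],
  twist=[0,0,0,0,0,0],
)

```text
time: 28.62
tool_pos: [486.0, -401.7, 114.2]
tcp_rot: [-3.141, -0.001, 2.026]
contact_force: [-0.2, 0.1, 0.2]
grip_width: 15.9
finger_force: 30.0
```

```bash
python3 - <<'E'
from h import *
# trough: dark slot in first top picture
g=cv2.cvtColor(cv2.imread('pics/t7.png'),cv2.COLOR_BGR2HSV)[:,:,2]
m=(g<60).astype(np.uint8); k=np.zeros_like(m);k[198:230,250:320]=1; m&=k
c=max(cv2.findContours(m,0,2)[0],key=cv2.contourArea); r=cv2.minAreaRect(c); print(r,atz('top',*r[0],42),atz('top',*r[0],35))
b=np.array([550.1+2,10.7]); print('model',b-82*np.array([np.cos(.17),np.sin(.17)]))
E
```

```text
((282.9038391113281, 212.51922607421875), (10.001923561096191, 41.184391021728516), 78.69007110595703) [470.26045082  -3.00438776  42.        ] [470.88089721  -3.04473687  35.        ]
model [471.28204911  -3.17295262]
```

The tips sit only ~4.4 mm up the tube; they can't enter the trough, so I'd rather regrip ~2 mm higher to avoid a drop.

Request:
jog_arm(
  dp=[
    [0,0,0.04],
    [0,0,0.04],
    [0,0,0.02],
    [0,0,0.007],
    [0,0,0.0025],
    [0,0,0],
  ],
  twist=[0,0,0,0,0,0],
)

```text
time: 29.38
tool_pos: [486.6, -402.2, 5.2]
tcp_rot: [3.141, 0.001, 2.026]
contact_force: [-0.5, -0.8, 0.1]
grip_width: 15.7
finger_force: 30.0
```

Request:
jog_arm(
  dp=[
    [0,0,0],
    [0,0,0],
    [0,0,0],
    [0,0,-0.0015],
    [0,0,0],
  ],
  twist=[0,0,0,0,0],
  jaw=0.03,
)

```text
time: 30.0
tool_pos: [486.4, -402.1, 6.6]
tcp_rot: [3.141, 0.0, 2.026]
contact_force: [0.0, 0.9, -0.4]
grip_width: 29.9
finger_force: 0.0
```

Request:
jog_arm(
  dp=[
    [0,0,0],
    [0,0,0],
    [0,0,0],
    [0,0,0],
  ],
  twist=[0,0,0,0],
  jaw=0.005,
)

```text
time: 30.5
tool_pos: [486.4, -402.0, 6.4]
tcp_rot: [3.142, -0.0, 2.026]
contact_force: [0.2, 0.6, -1.0]
grip_width: 15.5
finger_force: 30.0
```

Request:
jog_arm(
  dp=[
    [0,0,-0.004],
    [0,0,-0.01],
    [0,0,-0.03],
    [0,0,-0.05],
    [0,0,-0.05],
    [0,0,0],
  ],
  twist=[0,0,0,0,0,0],
)

```text
time: 31.25
tool_pos: [488.2, -403.9, 156.3]
tcp_rot: [3.138, 0.01, 2.026]
contact_force: [-0.1, -0.1, -0.0]
grip_width: 15.3
finger_force: 30.0
```

Request:
jog_arm(
  dp=[
    [0,0,0],
    [0,0,0],
    [0.0247,0.0033,0],
    [0.0495,0.0066,0],
    [0.0495,0.0066,0],
    [0.0495,0.0066,0],
    [0.0495,0.0066,0],
    [0.0495,0.0066,0],
    [0.0495,0.0065,0],
    [0.0495,0.0065,0],
  ],
  twist=[8.2,8.2,0,0,0,0,0,0,0,0],
)

```text
time: 32.5
tool_pos: [471.9, -26.2, 150.2]
tcp_rot: [-3.141, -0.0, 1.74]
contact_force: [0.5, -0.4, 0.2]
grip_width: 15.6
finger_force: 30.0
```

Request:
jog_arm(
  dp=[
    [0.0248,0.0032,0],
    [0,0,0.03],
    [0,0,0.03],
    [0,0,0],
    [0,0,0],
  ],
  twist=[0,0,0,0,0],
)

```text
time: 33.12
tool_pos: [471.9, -3.0, 91.1]
tcp_rot: [3.141, 0.0, 1.74]
contact_force: [-0.3, 0.1, -0.5]
grip_width: 15.4
finger_force: 30.0
```

```bash
python3 - <<'E'
from h import *
P,o,im=look('w8','tube_red',60)
print(o['tool_pos'],o['tcp_rot'],o['finger_force'],o['grip_width'])
c=np.array([471.3,-3.1]);a=.17;X=np.array([np.cos(a),np.sin(a)]);Y=np.array([-X[1],X[0]])
pts=np.array([proj('wrist',np.r_[c+sx*17*X+sy*56*Y,42],P) for sx,sy in [(-1,-1),(-1,1),(1,1),(1,-1)]])
cv2.polylines(im,[pts.round().astype(int)],True,(255,0,255),1)
cv2.imwrite('pics/w8o.png',cv2.resize(im[60:280,140:420],None,fx=2.5,fy=2.5))
E
```

```text
tube_red [275.0, 253.0, 42.0, 165.0] 0.62
[471.86538821  -2.98451936  91.14415396] [3.14087075e+00 1.69946821e-04 1.73973465e+00] 29.999080002307892 15.370545031136974
```

View pics/w8o.png

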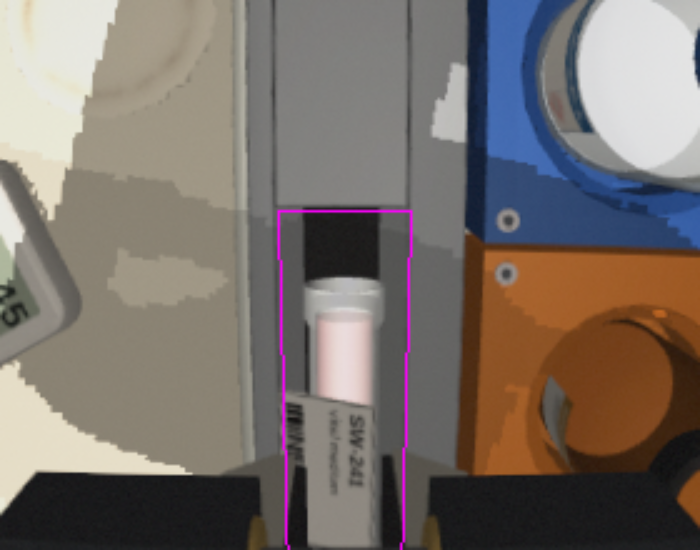

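Tube is centred over the trough (tube column ≈343, floor centre ≈341). Lowering.

Request:
jog_arm(
  dp=[
    [0.001,-0.0005,0.02],
    [0,0,0.015],
    [0,0,0.007],
    [0,0,0.003],
    [0,0,0.0015],
    [0,0,0],
  ],
  twist=[0,0,0,0,0,0],
)

```text
time: 33.98
tool_pos: [471.1, -2.0, 44.3]
tcp_rot: [3.141, 0.0, 1.74]
contact_force: [0.7, 0.2, -0.3]
grip_width: 15.3
finger_force: 30.0
```

Request:
jog_arm(
  dp=[
    [0,0,0.0007],
    [0,0,0.0005],
    [0,0,0],
  ],
  twist=[0,0,0],
)

```text
time: 34.35
tool_pos: [470.8, -1.9, 42.7]
tcp_rot: [3.142, -0.0, 1.74]
contact_force: [-0.7, 0.7, -0.2]
grip_width: 15.5
finger_force: 30.0
```

Request:
jog_arm(
  dp=[
    [0,0,0.0005],
    [0,0,0],
  ],
  twist=[0,0],
)

```text
time: 34.6
tool_pos: [470.8, -1.9, 42.2]
tcp_rot: [-3.142, -0.0, 1.74]
contact_force: [0.4, -0.0, 0.4]
grip_width: 15.5
finger_force: 30.0
```

Request:
jog_arm(
  dp=[
    [0,0,0],
    [0,0,0],
    [0,0,0],
  ],
  twist=[0,0,0],
  jaw=0.032,
)

```text
time: 34.98
tool_pos: [471.0, -2.0, 42.3]
tcp_rot: [3.141, 0.0, 1.74]
contact_force: [0.6, -0.4, 0.6]
grip_width: 31.7
finger_force: 0.2
```

Request:
jog_arm(
  dp=[
    [0,0,-0.01],
    [0,0,-0.04],
    [0,0,-0.06],
    [0,0,-0.06],
    [0,-0.05,0],
    [0,0,0],
    [0,0,0],
  ],
  twist=[0,0,0,0,0,0,0],
)

```text
time: 35.85
tool_pos: [421.8, -10.4, 212.8]
tcp_rot: [3.14, 0.0, 1.74]
contact_force: [0.1, -0.5, 0.6]
grip_width: 31.9
finger_force: 0.0
```

```bash
python3 - <<'E'
from h import *
w=bot.capture('wrist');s=bot.capture('scene');t=bot.capture('top')
cv2.imwrite('pics/f.png',np.hstack([cv2.resize(w,(400,300)),cv2.resize(s[150:300,180:380],(400,300))]))
E
```

```text
(no output)
```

View pics/f.png

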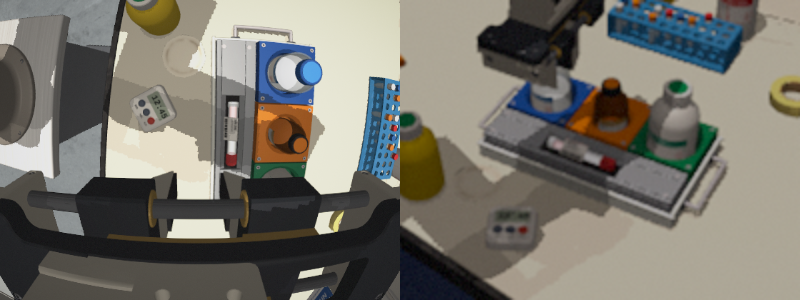

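The tube lies flat in the trough (230,132 left panel) and all three bottles stand in their blocks. Handing in.

```bash
python3 -c "
from plant import bot
print(bot.close_job())"
```

```text
the job is handed in; nothing more can be done
None
```

The job is handed in at about 36 s on the robot's clock: the amber, blue-label and green-label bottles stand in their own blocks, the red-capped tube lies flat in the trough, and I left the look-alikes alone; the hand-in returned no verdict.

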